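# Lay the coffee board

## Task

Lay the wooden serving board with its three cork coasters for a coffee: stand the white cup on the middle coaster, between the milk carafe on the end coaster nearer the kettle and the steel sugar pot on the other end coaster, each upright and well centred on its coaster. Put the wooden lid squarely on top of the cup, knob up, so that it covers the mouth. Leave the wooden pepper shaker standing where it is.

Things in the scene. Friction and masses are not known exactly. Their poses are not given: they have to be found in the camera images.
- board: fixed dark wooden serving board lying flat, 420 mm long (its y axis) by 130 mm wide (its x axis), 12 mm thick; the three coasters lie on it in a row along its length. Origin: centre of its underside, on the counter. Its y axis points roughly to world +y (the robot's left), within 9 degrees
- coaster_a: one of three like round cork coasters, 86 mm across, 6 mm thick, fixed on the board about 130 mm apart; top face 18 mm above the counter. Which of a, b and c is in the middle differs from start to start. Origin: centre of its underside (12 mm above the counter)
- coaster_b: second of the three like cork coasters, as coaster_a
- coaster_c: third of the three like cork coasters, as coaster_a
- kettle: fixed steel kettle with black handle, lid and base, 156 mm across, 200 mm tall, standing off to the left (+y) or the right (-y) of the board; a white rice cooker stands on the other side. Origin: centre of its underside
- cup_c (a point): white ceramic cup without handle, upright, round, open at the top, 62 mm across at the rim and narrower towards the foot, 75 mm tall, 200 g. The point is on its axis half-way up (37.5 mm above its foot); z axis up
- lid_c (a point): pale wooden lid lying flat, knob up: a disc 84 mm across and 8 mm thick, flat below, with a round upright knob 20 mm across and 26 mm tall in its middle (34 mm in all), 60 g. The point is on its axis half-way up (17 mm above the underside, 9 mm above the disc's top face); z axis up through the knob
- carafe_c (a point): small white ceramic milk carafe with a cork stopper: round, 56 mm across up to 58 mm height, above that a neck 36 mm across, 95 mm tall in all, 300 g, upright. The point is on its axis half-way up (47.5 mm above its foot); z axis up
- pot_c (a point): round steel sugar pot with a closed steel lid fixed to it: 54 mm across, rim at the top 57 mm across between 52 and 58 mm height, then a small black knob 12 mm across up to 70 mm, 220 g, upright. The point is on its axis 35 mm above its foot (half-way up); z axis up
- shaker_c (a point): dark wooden pepper shaker, 36 mm across, 68 mm tall, standing among the things; to be left alone. The point is on its axis half-way up (34 mm above its foot)
There are look-alikes about, which are no part of the job. Leave any pink or purple look-alike of the part that bears cup_c alone.

How it is judged (in metres and radians):
At the end, for the whole second after the job is handed in: cup on the middle coaster, carafe on the end coaster nearer the kettle, pot on the other: each upright (0.1 rad), within 13 mm of the coaster's centre, standing on it (height 5 mm); lid flat (0.08 rad), knob up, on the cup's rim within 10 mm of its axis; all at rest (((world y of kettle above 0 m and (y of carafe_c in the frame of board above 0.075 m and y of pot_c in the frame of board below -0.075 m)) or (world y of kettle below 0 m and (y of pot_c in the frame of board above 0.075 m and y of carafe_c in the frame of board below -0.075 m))) and y of cup_c in the frame of board between -0.05 and 0.05 m and (horizontal distance between cup_c and coaster_a below 0.013 m or horizontal distance between cup_c and coaster_b below 0.013 m or horizontal distance between cup_c and coaster_c below 0.013 m) and height (world z) of cup_c between 0.0505 and 0.0605 m and angle between each of cup_c, carafe_c, pot_c's own z axis and vertical below 0.1 rad and (horizontal distance between carafe_c and coaster_a below 0.013 m or horizontal distance between carafe_c and coaster_b below 0.013 m or horizontal distance between carafe_c and coaster_c below 0.013 m) and height (world z) of carafe_c between 0.0605 and 0.0705 m and (horizontal distance between pot_c and coaster_a below 0.013 m or horizontal distance between pot_c and coaster_b below 0.013 m or horizontal distance between pot_c and coaster_c below 0.013 m) and height (world z) of pot_c between 0.048 and 0.058 m and horizontal distance between lid_c and cup_c below 0.01 m and height (world z) of lid_c between 0.105 and 0.115 m and angle between lid_c's own z axis and vertical below 0.08 rad and linear speed of each of cup, carafe, pot, lid below 0.02 m/s); the robot touches nothing.
It fails at once if the pepper shaker is shifted by more than 30 mm or knocked over (distance of shaker_c from where it was at the start of the episode above 0.03 m or angle between shaker_c's own z axis and vertical above 0.5 rad).
It also fails if it takes over 101 s, if anything falls off the work surface, if the arm or the gripper's body presses on something with over 40 N, if the wrist force passes 120 N, or if a joint passes its speed limit or range.

## Robot

A 7-joint arm with a two-finger parallel gripper is mounted at the origin on the work surface. World frame = base frame: x ahead of the robot, y to its left, z up, the work surface at z = 0. Lengths are in mm, angles in degrees, forces in N, time in s.
With the tool pointing down it reaches from about 400 to 875 mm from the base axis. Payload 19.3 kg.
Tool frame: the origin (TCP) lies at the very end of the fingers, on their centre line; the grasp point (between the pads) lies 19 mm behind it; z points along the fingers, y is the line along which they close (so a half turn about z gives the same grasp; the last joint's range is limited). The gripper opens to 85 mm and grips with 20 to 120 N. Pads are 22 mm wide; open, the fingers measure 114 mm over their backs; the gripper's body (76 mm by 85 mm) begins 54 mm behind the grasp point. The pads swing forward as they close: fully open they stand 13 mm farther back than shut.
Start: joints at [62.899, 29.874, -2.08, 91.645, 1.215, 58.505, -6.463], TCP at [244.969, -574.982, 231.291] pointing down, gripper open.
Joint ranges: [-166.77, 166.77], [-17.47, 122.26], [-85.68, 81.53], [9.62, 139.38], [-72.42, 252.41], [9.2, 110.78], [-144.41, 144.41]. Speed limits (degrees/s): [108.29, 108.29, 136.94, 136.94, 172.46, 172.46, 172.46].

## Interface

Orientations are given as [roll, pitch, yaw] about the fixed x, y, z axes, in that order (R = Rz(yaw) Ry(pitch) Rx(roll)).
In Python, from bench import env, grab_frame gives the robot as it stands. The module is installed in compiled form; this text tells all that it offers.
- The arm moves only by the shell command python3 -m handwheel 'ROWS'. ROWS is JSON, a list that holds one entry, the list of rows, each a list of 5 numbers: the shift along the tool's x, y, z in units of 0.04 m (1.0 is 0.04 m), then the turn about the tool's z in units of 6 degrees (1.0 is 6 degrees), then the closure, from -1 (fully open) to 1 (shut). A call has 1 to 10 rows; each row shifts and turns the commanded pose from where the row before left it, along the tool's axes as they then stand; what a row does not reach is not made up. A row lasts 1/8 s, in which the tool goes at most 62.5 mm and 10.7 degrees, less where a joint would pass 70% of its speed; a pose out of reach is approached as far as the arm can. A call with a number of a shift or a turn outside -1 to 1 is refused whole. A call with a gripper value outside its range is refused whole. The fingers move at their own pace and stop on an object; the grip force is fixed at half the most. Time passes only in rows, so rows that do not move let the fingers close. It gives the time, the measured TCP pose, the force, the opening and the grip force at its end, in the units of the state.
- env.state(): the state, without advancing time (a new reading comes with each control period).
- grab_frame(name): name is "scene" or "side" or "wrist"; returns a dict with "image" (420x560x3 uint8, red, green, blue), "mtx" (3x3 intrinsics, pixels), "R" (3x3) and "t" (3): a world point X has camera coordinates R X + t. Camera axes: x right, y down, z forward; pixel columns grow to the right and rows downward; lengths in mm; the calibration is good to about 2 mm. The wrist camera is an equidistant fisheye: a pixel r from the principal point sees the ray r / f radians off the axis. A picture is of the moment at which its call begins. There is no depth.
- env.hand_in(): hands the job in; it is judged then, once.
The state is a dict: "t": time; "joint_pos": joint angles; "qd": joint speeds; "tau": joint torques, N m; "tool_pos": TCP position; "tool_rot": TCP orientation; "contact_force": force on the tool from outside, world axes, zero at the start; "wrist_torque": the same for the moment, N m; "finger_gap": finger opening in mm; "grip_force": force on a finger pad.
Only numpy, scipy, OpenCV 4.12 (cv2) and the standard library are available. Lean on these libraries where they do the work, as an engineer would, in place of code of your own. Each camera call takes 0.05 s, during which the arm holds its last target. There are 200 camera calls.

## Working session

There is one attempt and no reset: what is moved stays moved. The work goes in short steps, Python scripts to look and compute and a shell command to move; the robot and the scene stay as the last step left them, time stands still between calls to the robot, and variables do not carry over. Pictures are saved under pics/ and viewed, at most 14 in all, crops included, and the job is handed in when it is done.

```bash
mkdir -p pics; cat > h.py <<'E'
import numpy as np, cv2
from bench import env, grab_frame
def ray(f,u,v):
    K=f["mtx"];R=np.array(f["R"]);t=np.array(f["t"])
    d=np.linalg.inv(np.array(K))@np.array([u,v,1.0])
    return -R.T@t, R.T@d
def onz(f,u,v,z):
    c,d=ray(f,u,v); return c+d*(z-c[2])/d[2]
def proj(f,X):
    p=np.array(f["R"])@np.array(X,float)+np.array(f["t"]); q=np.array(f["mtx"])@p; return q[:2]/q[2]
E
python3 - <<'E'
from h import *
import pickle
for n in ["scene","side"]:
    f=grab_frame(n); pickle.dump(f,open(n+".pkl","wb"))
    cv2.imwrite(f"pics/{n}0.png",cv2.resize(f["image"][:,:,::-1],(800,600)))
    print(n,-np.array(f["R"]).T@np.array(f["t"]),np.array(f["R"])[2])
print(env.state())
E
```

```text
scene [1046.6648662   783.35051429  783.84567098] [-0.46195248 -0.65552815 -0.59739665]
side [ 241.41745931 1110.40240263 1004.9075733 ] [ 0.17861433 -0.75123289 -0.63541016]
{'t': 0.1, 'joint_pos': array([62.89937225, 29.90655873, -2.08045997, 91.66858099,  1.2143458 ,
       58.50488854, -6.46415038]), 'qd': array([ 0.04680331, -0.0155966 ,  0.05735853, -0.08644454, -0.03046796,
       -0.0684456 , -0.01498001]), 'tau': array([ 4.54738765e-03, -9.28485489e+01,  1.98474102e+00, -3.70534658e+01,
        1.82263908e-02,  5.38503795e-03,  7.72476483e-05]), 'tool_pos': array([ 244.84385558, -574.7310683 ,  230.78666965]), 'tool_rot': array([-1.79942169e+02,  4.20929988e-03,  2.30756248e+01]), 'contact_force': array([-0.34475214,  0.21501582, -0.05124586]), 'wrist_torque': array([ 0.04125819, -0.01418139, -0.01714264]), 'grip_force': 0.0, 'finger_gap': 85.15896579096425}
```

View pics/scene0.png

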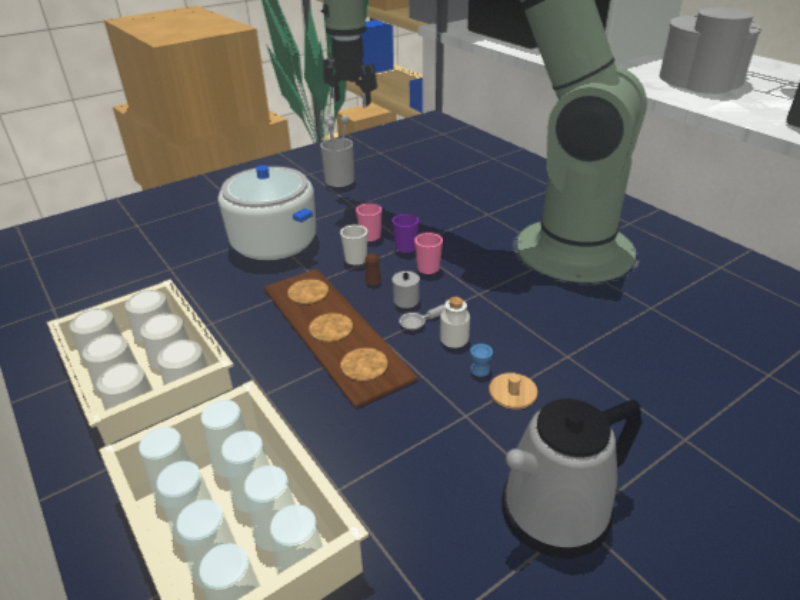

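View pics/side0.png

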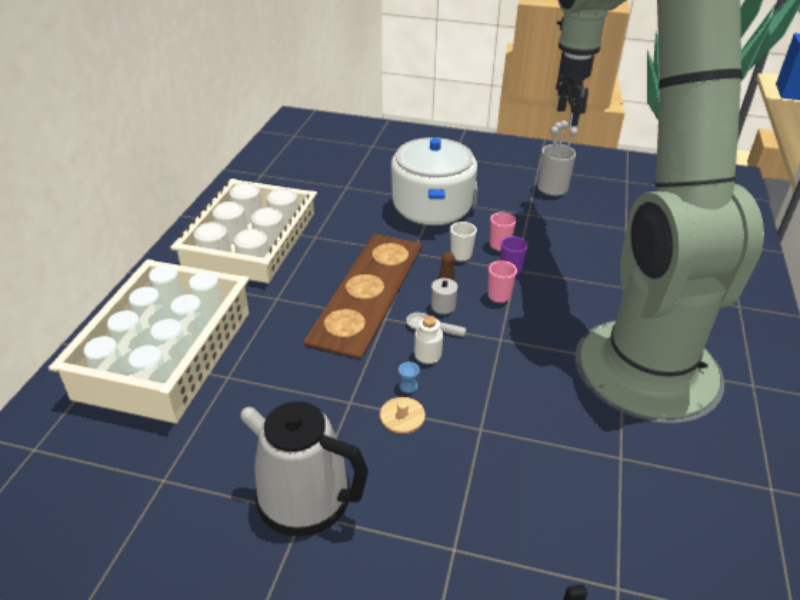

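The kettle stands at +y, so the carafe goes on the +y end coaster and the pot on the -y end.

Cup candidates in the scene picture (800 px scale):
- white cup (354,245)
- pink cups (369,222) and (429,253)
- purple cup (405,233)
- white or glass cups in the crates, around (120,340) and (220,480)

By the description it is the free-standing white one at (354,245), which is (462,242) in the side view.

```bash
cat > m.py <<'E'
from h import *
import pickle
F={n:pickle.load(open(n+".pkl","rb")) for n in("scene","side")}
# approx px in 800 scale (scene, side), mask kind, mid height
T={"cup":((354,245),(462,242),"w",37.5),"carafe":((455,328),(429,345),"w",47),"pot":((405,291),(444,297),"g",30),
"shaker":((373,270),(447,268),"d",34),"lid":((513,391),(402,415),"o",6),
"coN":((308,291),(391,254),"o",18),"coM":((331,327),(365,287),"o",18),"coP":((364,364),(345,323),"o",18),
"egg":((481,360),(409,378),"b",25),"pinkA":((429,253),(502,281),"p",40),"purple":((405,233),(514,252),"p",40),"pinkB":((369,222),(502,231),"p",40)}
out={}
for k,(a,b,kind,z) in T.items():
    rays=[];zs=[];bx=[]
    for n,p in (("scene",a),("side",b)):
        f=F[n];im=f["image"].astype(int);r,g,bl=im[...,0],im[...,1],im[...,2]
        m={"w":(r>bl-12)&(r>80),"g":(r>bl-12)&(r>45)&(r-bl<40),"d":(r-bl>8)&(r<110),"o":(r-bl>50)&(r>130),"b":(bl-r>60),"p":(r-g>25)}[kind]
        if k in("carafe",): m=m|((r-bl>20)&(r>80))
        nl,lab,st,ce=cv2.connectedComponentsWithStats(m.astype(np.uint8),connectivity=4)
        u,v=int(p[0]*.7),int(p[1]*.7); w=lab[v-3:v+4,u-3:u+4]; w=w[w>0]
        if len(w)==0: print(k,n,"none");continue
        i=np.bincount(w).argmax(); x,y,W,H,A=st[i]; c=ce[i]
        bx.append((x,y,W,H,A)); rays.append(ray(f,*c)); zs.append(onz(f,*c,z)[:2].round(1))
    if len(rays)==2:
        M=0;q=0
        for c,d in rays:
            d=d/np.linalg.norm(d);P=np.eye(3)-np.outer(d,d);M=M+P;q=q+P@c
        out[k]=np.linalg.solve(M,q)
        print(k,out[k].round(1),"at z:",zs,[tuple(map(int,b)) for b in bx])
E
python3 m.py; python3 - <<'E'
import pickle,cv2,numpy as np
f=pickle.load(open("scene.pkl","rb"));g=pickle.load(open("side.pkl","rb"))
a=f["image"][130:290,210:390,::-1];b=g["image"][145:305,250:430,::-1]
cv2.imwrite("pics/crop1.png",cv2.resize(np.hstack([a,b]),None,fx=2.2,fy=2.2,interpolation=cv2.INTER_CUBIC))
E
```

```text
cup [ 432.3 -243.2   70.2] at z: [array([ 395.8, -311.4]), array([ 436.8, -270. ])] [(238, 141, 30, 45, 888), (306, 155, 28, 29, 488)]
carafe [629.  255.9 353.8] at z: [array([455.4,  73.2]), array([ 841.4, -368.6])] [(279, 207, 50, 37, 909), (0, 0, 560, 420, 95307)]
pot [483.  -33.8 182.6] at z: [array([439.7, -74.3]), array([ 528.9, -443.5])] [(274, 190, 20, 27, 454), (274, 95, 61, 125, 3973)]
shaker [ 450.4 -183.9   25.1] at z: [array([ 455.6, -177. ]), array([ 448.1, -167.4])] [(255, 177, 11, 23, 202), (308, 178, 11, 18, 146)]
lid [444.4 255.2   0.6] at z: [array([447.7, 257.2]), array([443.3, 261.7])] [(343, 261, 33, 25, 635), (266, 278, 32, 25, 629)]
coN [ 619.8 -116.9   21.2] at z: [array([ 598. , -211.5]), array([600.3, -35.9])] [(201, 195, 29, 17, 388), (226, 168, 60, 79, 1776)]
coM [612.6 -84.8  -6.8] at z: [array([620.6, -76.6]), array([600.3, -35.9])] [(216, 219, 31, 20, 484), (226, 168, 60, 79, 1776)]
coP [601.4  -2.7   5.2] at z: [array([625.9,  52.7]), array([600.3, -35.9])] [(238, 243, 34, 23, 604), (226, 168, 60, 79, 1776)]
egg [452.5 177.3  41.6] at z: [array([437.9, 161.2]), array([456.1, 163.8])] [(329, 241, 16, 10, 131), (279, 253, 15, 12, 137)]
pinkA [ 325.2 -190.    58.5] at z: [array([ 316.9, -194.9]), array([ 327.2, -236.1])] [(274, 150, 36, 42, 894), (341, 148, 28, 64, 1197)]
purple [ 325.2 -190.    58.5] at z: [array([ 316.9, -194.9]), array([ 327.2, -236.1])] [(274, 150, 36, 42, 894), (341, 148, 28, 64, 1197)]
pinkB [ 335.4 -344.6    5.1] at z: [array([ 344.2, -354.8]), array([ 327.2, -236.1])] [(249, 142, 19, 27, 371), (341, 148, 28, 64, 1197)]
```

View pics/crop1.png

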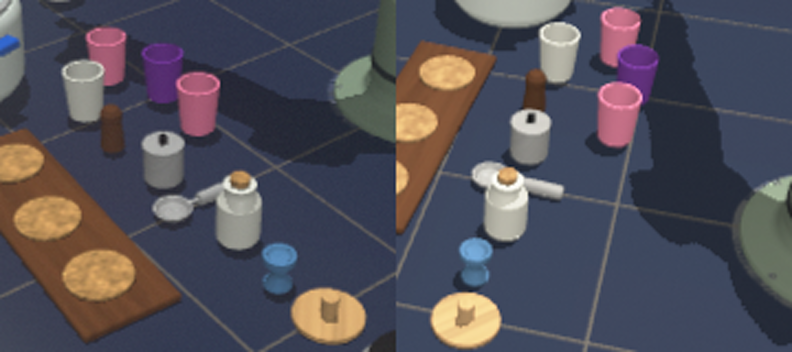

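The crop confirms the choice: the free white cup has its rim at about (84,70) on the left and (560,35) on the right. The pink and purple cups are separate, and the pot, carafe, shaker, sieve, egg cup and lid are all clear.

```bash
cat >> h.py <<'E'
def tri(r):
    M=0;q=0
    for c,d in r:
        d=d/np.linalg.norm(d);P=np.eye(3)-np.outer(d,d);M=M+P;q=q+P@c
    return np.linalg.solve(M,q)
def go(x,y,z,yaw=90):
    s=env.state();p=np.array(s["tool_pos"]);a=s["tool_rot"];w=np.radians(a[2])
    d=np.array([x,y,z])-p;dz=(a[2]-yaw+180)%360-180
    print("t",round(s["t"],2),"pos",p.round(1),"yaw",round(a[2],1),"-> units x,y,z,turn",np.array([(d@[np.cos(w),np.sin(w),0])/40,(d@[np.sin(w),-np.cos(w),0])/40,-d[2]/40,dz/6]).round(2),"gap",round(s["finger_gap"],1))
E
python3 - <<'E'
from h import *
import pickle
A,B=[pickle.load(open(n+".pkl","rb")) for n in("scene","side")]
P={"cup rim":((84,71),(560,36),75),"cup foot":((85,117),(558,75),0),"pot rim":((163,147),(530,123),58),"pot knob top":((163,137),(530,114),70),
"carafe top":((240,178),(509,173),95),"carafe foot":((239,235),(506,228),0),"shaker top":((111,107),(536,70),68),"pinkB":((106,40),(621,21),75),"purple":((163,56),(638,58),75),"pinkA":((198,84),(620,96),75),
"lid disc":((329,315),(466,320),8),"knob top":((331,296),(466,305),34),"egg":((280,255),(476,248),45),"sieve":((173,208),(487,174),15),
"coN":((16,161),(447,72),18),"coM":((48,218),(404,122),18),"coP":((98,275),(345,184),18)}
for k,(a,b,z) in P.items():
    pa=(210+a[0]/2.2,130+a[1]/2.2);pb=(250+(b[0]-396)/2.2,145+b[1]/2.2)
    print(k,tri([ray(A,*pa),ray(B,*pb)]).round(0),onz(A,*pa,z)[:2].round(0),onz(B,*pb,z)[:2].round(0))
go(435,-80,230)
E
```

```text
cup rim [ 432. -279.   67.] [ 437. -273.] [ 430. -262.]
cup foot [ 431. -289.  -16.] [ 444. -268.] [ 428. -265.]
pot rim [436. -77.  48.] [444. -65.] [434. -64.]
pot knob top [437. -75.  65.] [441. -70.] [436. -69.]
carafe top [433.  80.  88.] [440.  87.] [432.  89.]
carafe foot [432.  83.  -4.] [434.  83.] [431.  90.]
shaker top [ 450. -182.   64.] [ 453. -176.] [ 449. -176.]
pinkB [ 348. -350.   62.] [ 359. -332.] [ 346. -329.]
purple [ 309. -252.   65.] [ 319. -238.] [ 308. -237.]
pinkA [ 321. -148.   68.] [ 326. -142.] [ 320. -137.]
lid disc [443. 256.  -0.] [448. 260.] [441. 265.]
knob top [443. 256.  29.] [446. 257.] [442. 264.]
egg [451. 177.  42.] [454. 180.] [451. 180.]
sieve [478.   3.  12.] [479.   4.] [477.   9.]
coN [ 592. -208.   16.] [ 593. -207.] [ 591. -202.]
coM [620. -73.  16.] [621. -73.] [619. -67.]
coP [648.  96.  45.] [628.  56.] [657.  83.]
t 0.1 pos [ 244.8 -574.7  230.8] yaw 23.1 -> units x,y,z,turn [  9.22  -9.52   0.02 -11.15] gap 85.2
```

```bash
python3 -m handwheel '[[[0.9,-0.9,0,0,-1],[0.9,-0.9,0,0,-1],[0.9,-0.9,0,0,-1],[0.9,-0.9,0,0,-1],[0.9,-0.9,0,0,-1],[0.9,-0.9,0,0,-1],[0.9,-0.9,0,0,-1],[0.9,-0.9,0,0,-1],[0.9,-0.9,0,0,-1],[0.9,-0.9,0,0,-1]]]'; python3 -m handwheel '[[[0,0,0,-1,-1],[0,0,0,-1,-1],[0,0,0,-1,-1],[0,0,0,-1,-1],[0,0,0,-1,-1],[0,0,0,-1,-1],[0,0,0,-1,-1],[0,0,0,-1,-1],[0,0,0,-1,-1],[0,0,0,-1,-1]]]'
python3 - <<'E'
from h import *
go(440,-69,230)
f=grab_frame("wrist"); cv2.imwrite("pics/w1.png",f["image"][:,:,::-1])
C=-np.array(f["R"]).T@np.array(f["t"]);print(C,np.array(f["R"]),f["mtx"])
E
```

```text
t: 1.35
tool_pos: [435.4, -101.1, 231.3]
tool_rot: [180.0, 0.0, 23.1]
contact_force: [1.0, -0.5, 0.7]
finger_gap: 85.0
grip_force: 0.0
t: 2.6
tool_pos: [434.9, -102.7, 231.1]
tool_rot: [-180.0, -0.0, 83.3]
contact_force: [0.5, 0.1, -0.1]
finger_gap: 85.5
grip_force: 0.0
t 2.6 pos [ 434.9 -102.7  231.1] yaw 83.3 -> units x,y,z,turn [ 0.85  0.03  0.03 -1.12] gap 85.5
[443.95138833 -34.63440009 374.81007624] [[ 9.92928218e-01 -1.18715359e-01 -4.65587625e-04]
 [-1.14073885e-01 -9.55178539e-01  2.73168641e-01]
 [-3.28740326e-02 -2.71183741e-01 -9.61966048e-01]] [[325.1922621    0.         277.93804483]
 [  0.         325.1922621  206.47601497]
 [  0.           0.           1.        ]]
```

View pics/w1.png

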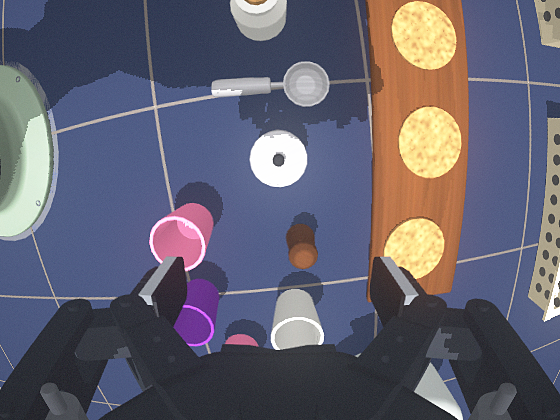

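The wrist view shows the pot at (279,158), coasters at (424,35), (430,142) and (414,248), the shaker at (302,250) and the white cup's rim at (298,325). Next I measure these with the fisheye model.

```bash
cat >> h.py <<'E'
def wray(f,u,v):
    K=np.array(f["mtx"]);R=np.array(f["R"]);x=(u-K[0,2])/K[0,0];y=(v-K[1,2])/K[1,1];r=np.hypot(x,y)+1e-9
    d=np.array([x/r*np.sin(r),y/r*np.sin(r),np.cos(r)]); return -R.T@np.array(f["t"]),R.T@d
def wonz(f,u,v,z):
    c,d=wray(f,u,v); return (c+d*(z-c[2])/d[2])[:2]
def blobs(f,kind,z,amin=150):
    "centres (world, on plane z) of outlines rectified to the plane"
    im=f["image"].astype(int);r,g,b=im[...,0],im[...,1],im[...,2]
    m={"o":(r-b>50)&(r>160)&(g>120),"w":(abs(r-b)<40)&(r>150),"t":(r-b>30)&(r>130)}[kind].astype(np.uint8)
    m=cv2.morphologyEx(m,cv2.MORPH_CLOSE,np.ones((5,5)))
    out=[]
    for c in cv2.findContours(m,cv2.RETR_EXTERNAL,cv2.CHAIN_APPROX_NONE)[0]:
        if cv2.contourArea(c)<amin: continue
        h=cv2.convexHull(c)[:,0]
        w=np.array([wonz(f,u,v,z) for u,v in h],np.float32)
        (cx,cy),rad=cv2.minEnclosingCircle(w)
        out.append((h.mean(0).round().tolist(),(round(cx,1),round(cy,1)),round(2*rad,1)))
    return out
E
python3 - <<'E'
from h import *
f=grab_frame("wrist")
for b in blobs(f,"o",18): print("o",b)
for b in blobs(f,"w",58): print("w58",b)
print("pot knob",wonz(f,279,160,70),"rim",wonz(f,278.5,158.5,58),"cup rim",wonz(f,298,324,75),"shaker",wonz(f,303,258,68))
E
```

```text
o ([188.0, 245.0], (305.6, -168.1), 73.6)
o ([426.0, 113.0], (620.9, -83.4), 359.8)
w58 ([434.0, 390.0], (670.9, -472.4), 207.4)
w58 ([294.0, 317.0], (436.3, -268.6), 95.4)
w58 ([401.0, 281.0], (558.5, -229.7), 79.1)
w58 ([277.0, 159.0], (439.0, -75.7), 56.6)
w58 ([209.0, 137.0], (236.1, -106.8), 561.8)
w58 ([547.0, 31.0], (811.2, 80.6), 86.7)
w58 ([512.0, 197.0], (813.6, -133.5), 484.7)
w58 ([262.0, 23.0], (436.6, 72.8), 61.0)
pot knob [439.78335779 -75.43879438] rim [439.31511541 -75.51449853] cup rim [ 440.64817312 -258.22170119] shaker [ 453.1189112  -179.32664677]
```

```bash
python3 - <<'E'
from h import *
f=grab_frame("wrist");im=f["image"]
for p in [(424,35),(430,142),(414,240),(375,140),(385,80)]: print(p,im[p[1],p[0]])
r,g,b=[im[...,i].astype(int) for i in range(3)]
m=((g>150)&(r-b>40)).astype(np.uint8)
m=cv2.morphologyEx(cv2.morphologyEx(m,cv2.MORPH_CLOSE,np.ones((5,5))),cv2.MORPH_OPEN,np.ones((5,5)))
for c in cv2.findContours(m,0,2)[0]:
    if cv2.contourArea(c)>400:
        w=np.array([wonz(f,*p,18) for p in cv2.convexHull(c)[:,0]],np.float32);(x,y),R=cv2.minEnclosingCircle(w);print((x,y),2*R,(w.min(0)+w.max(0))/2,np.ptp(w,axis=0))
E
python3 -m handwheel '[[[0.69,0.03,0,0,-1],[0,0,0.9,0,-1],[0,0,0.9,0,-1],[0,0,0.9,0,-1],[0,0,0.9,0,-1],[0,0,0.9,0,-1],[0,0,0.85,0,-1],[0,0,0,0,-1]]]'
python3 -m handwheel '[[[0,0,0,0,1],[0,0,0,0,1],[0,0,0,0,1],[0,0,0,0,1],[0,0,0,0,1],[0,0,0,0,1]]]'
```

```text
(424, 35) [254 232 151]
(430, 142) [255 238 161]
(414, 240) [253 224 145]
(375, 140) [168 110  77]
(385, 80) [192 116  68]
(597.7024536132812, -212.9382781982422) 86.40856170654297 [ 598.07104 -212.51392] [85.28424 84.46452]
(620.56494140625, -78.50139617919922) 86.15784454345703 [620.19434 -78.45291] [84.20282 85.31216]
(625.0023193359375, 52.079864501953125) 88.7023696899414 [625.80005   51.971115] [85.20758 85.74191]
t: 3.75
tool_pos: [438.3, -75.0, 15.9]
tool_rot: [-179.8, 0.0, 83.0]
contact_force: [-0.5, -0.4, 0.2]
finger_gap: 85.6
grip_force: 0.0
t: 4.5
tool_pos: [440.0, -75.7, 18.7]
tool_rot: [179.9, 0.0, 83.0]
contact_force: [-4.1, 0.7, 11.4]
finger_gap: 55.1
grip_force: 60.6
```

```bash
python3 -m handwheel '[[[0,0,-0.5,0,1],[0,0,-1,0,1],[0,0,-1,0,1],[0,0,-0.5,0,1],[0,0,0,0,1]]]'
python3 - <<'E'
from h import *
f=grab_frame("wrist"); cv2.imwrite("pics/w2.png",f["image"][:,:,::-1])
go(598,-212.7,155,83)
E
```

```text
t: 5.12
tool_pos: [440.3, -75.9, 139.1]
tool_rot: [179.8, 0.0, 83.0]
contact_force: [-0.2, 0.3, -3.1]
finger_gap: 55.0
grip_force: 64.3
t 5.17 pos [439.8 -75.8 138. ] yaw 83.0 -> units x,y,z,turn [-2.92  4.34 -0.43  0.  ] gap 55.1
```

View pics/w2.png

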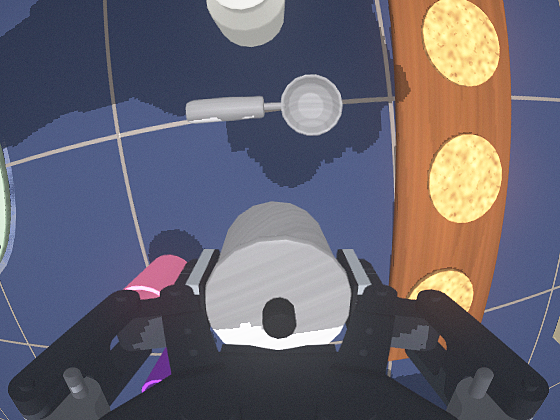

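```bash
python3 -m handwheel '[[[-0.58,0.87,0,0,1],[-0.58,0.87,0,0,1],[-0.58,0.87,0,0,1],[-0.58,0.87,0,0,1],[-0.6,0.86,0,0,1],[0,0,0.8,0,1],[0,0,0.8,0,1],[0,0,0.5,0,1],[0,0,0,0,1]]]'
python3 - <<'E'
from h import *
go(598,-212.7,38,83)
f=grab_frame("wrist"); cv2.imwrite("pics/w3.png",f["image"][:,:,::-1])
f=grab_frame("side"); cv2.imwrite("pics/s3.png",cv2.resize(f["image"][130:270,190:360,::-1],None,fx=4,fy=4,interpolation=cv2.INTER_CUBIC))
E
```

```text
t: 6.3
tool_pos: [596.9, -211.9, 51.6]
tool_rot: [-179.8, -0.0, 83.1]
contact_force: [0.4, -0.4, -3.0]
finger_gap: 54.9
grip_force: 64.5
t 6.3 pos [ 596.9 -211.9   51.6] yaw 83.1 -> units x,y,z,turn [-0.02  0.03  0.34  0.02] gap 54.9
```

View pics/s3.png

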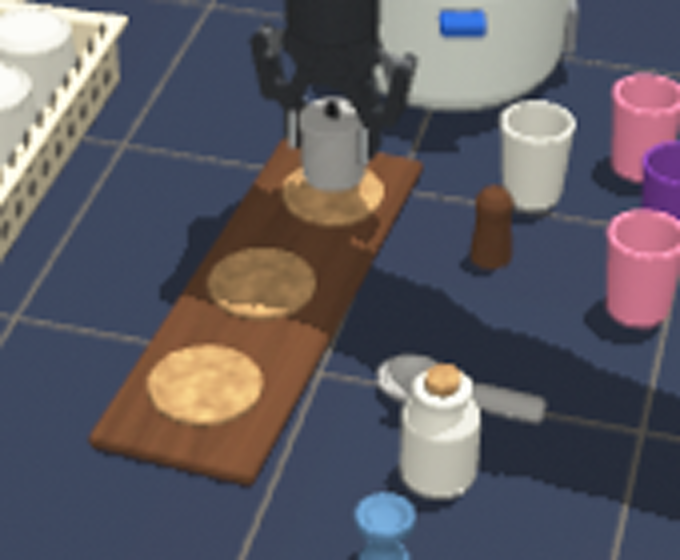

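The pot hangs upright just over the far end coaster, at crop (333,150). I lower it now.

```bash
python3 -m handwheel '[[[0,0,0.2,0,1],[0,0,0.1,0,1],[0,0,0.04,0,1],[0,0,0,0,1],[0,0,0,0,1]]]'
```

```text
t: 7.02
tool_pos: [597.9, -212.3, 39.9]
tool_rot: [180.0, -0.0, 83.1]
contact_force: [0.2, -0.4, -3.2]
finger_gap: 54.6
grip_force: 64.5
```

```bash
python3 -m handwheel '[[[0,0,0.06,0,1],[0,0,0,0,1]]]';python3 -m handwheel '[[[0,0,0.05,0,1],[0,0,0,0,1]]]'
```

```text
t: 7.28
tool_pos: [597.9, -212.3, 37.2]
tool_rot: [180.0, -0.0, 83.1]
contact_force: [-0.0, 0.4, -3.0]
finger_gap: 54.6
grip_force: 64.5
t: 7.52
tool_pos: [597.9, -212.4, 36.7]
tool_rot: [180.0, 0.0, 83.1]
contact_force: [-10.8, 2.4, 24.2]
finger_gap: 54.8
grip_force: 65.8
```

```bash
python3 -m handwheel '[[[0,0,0,0,-1],[0,0,0,0,-1],[0,0,0,0,-1],[0,0,0,0,-1],[0,0,-0.5,0,-1],[0,0,-1,0,-1],[0,0,-1,0,-1],[0,0,-1,0,-1],[0,0,-0.8,0,-1]]]'
python3 -m handwheel '[[[0.86,-0.68,0,0,-1],[0.86,-0.68,0,0,-1],[0.86,-0.68,0,0,-1],[0.86,-0.68,0,0,-1],[0.86,-0.68,0,0,-1],[0.86,-0.68,0,0,-1],[0.86,-0.68,0,0,-1],[0,0,0,0,-1]]]'
python3 - <<'E'
from h import *
f=grab_frame("wrist"); cv2.imwrite("pics/w4.png",f["image"][:,:,::-1])
for b in blobs(f,"w",58): print("w",b)
for b in blobs(f,"t",95): print("t95",b)
for b in blobs(f,"o",8): print("o8",b)
go(436,84,30,83)
E
```

```text
t: 8.65
tool_pos: [598.0, -212.2, 210.6]
tool_rot: [179.9, 0.0, 83.1]
contact_force: [-0.3, 0.1, 0.5]
finger_gap: 85.4
grip_force: 0.0
t: 9.65
tool_pos: [436.8, 52.0, 208.7]
tool_rot: [179.9, -0.0, 83.3]
contact_force: [0.6, -0.7, 0.1]
finger_gap: 85.6
grip_force: 0.0
w ([429.0, 383.0], (608.9, -230.8), 69.4)
w ([46.0, 280.0], (97.8, -20.4), 208.2)
w ([549.0, 287.0], (861.3, -197.2), 379.7)
w ([275.0, 157.0], (437.9, 83.1), 56.9)
w ([269.0, 226.0], (389.8, -8.6), 408.7)
w ([512.0, 168.0], (731.6, 48.6), 450.4)
w ([119.0, 33.0], (270.4, 229.4), 282.4)
t95 ([209.0, 336.0], (350.7, -83.7), 55.5)
t95 ([542.0, 308.0], (769.2, -118.2), 233.7)
t95 ([274.0, 164.0], (438.1, 83.2), 25.5)
t95 ([443.0, 185.0], (575.8, 20.9), 230.8)
t95 ([552.0, 60.0], (750.7, 158.4), 168.9)
t95 ([262.0, 19.0], (446.2, 217.1), 62.0)
o8 ([274.0, 164.0], (435.7, 70.6), 33.8)
o8 ([429.0, 208.0], (611.0, 0.6), 260.9)
o8 ([262.0, 17.0], (446.6, 251.1), 83.0)
t 9.7 pos [437.7  50.6 208.5] yaw 83.2 -> units x,y,z,turn [ 0.83 -0.14  4.46  0.04] gap 85.1
```

View pics/w4.png

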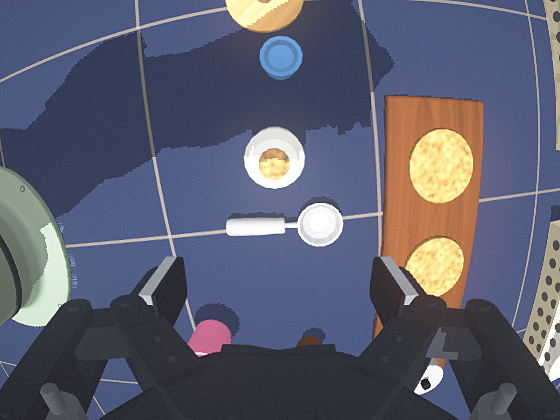

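The view shows the carafe at (274,160), with the sieve at (320,224) and the egg cup at (281,57) both clear of it.

```bash
python3 -m handwheel '[[[0.81,-0.08,0,0,-1],[0,0,0.9,0,-1],[0,0,0.9,0,-1],[0,0,0.9,0,-1],[0,0,0.9,0,-1],[0,0,0.6,0,-1],[0,0,0.26,0,-1],[0,0,0,0,-1]]]'
python3 -m handwheel '[[[0,0,0,0,1],[0,0,0,0,1],[0,0,0,0,1],[0,0,0,0,1],[0,0,0,0,1],[0,0,0,0,1]]]'
```

```text
t: 10.7
tool_pos: [438.9, 82.0, 29.0]
tool_rot: [-180.0, 0.0, 83.1]
contact_force: [0.4, 1.0, 0.7]
finger_gap: 85.3
grip_force: 0.0
t: 11.45
tool_pos: [439.0, 82.1, 30.1]
tool_rot: [179.9, 0.0, 83.1]
contact_force: [-4.6, -0.9, 22.7]
finger_gap: 54.4
grip_force: 58.6
```

```bash
python3 -m handwheel '[[[0,0,-0.5,0,1],[0,0,-1,0,1],[0,0,-0.5,0,1],[0,0,0,0,1]]]'
python3 - <<'E'
from h import *
go(625.4,52,50,83)
E
```

```text
t: 11.95
tool_pos: [439.5, 82.0, 110.4]
tool_rot: [179.8, -0.0, 83.0]
contact_force: [0.3, -0.1, -2.9]
finger_gap: 54.1
grip_force: 64.9
t 11.95 pos [439.5  82.  110.4] yaw 83.0 -> units x,y,z,turn [-0.18  4.71  1.51  0.01] gap 54.1
```

```bash
python3 -m handwheel '[[[-0.04,0.94,0,0,1],[-0.04,0.94,0,0,1],[-0.04,0.94,0,0,1],[-0.04,0.94,0,0,1],[-0.02,0.95,0,0,1],[0,0,0.8,0,1],[0,0,0.6,0,1],[0,0,0,0,1],[0,0,0,0,1]]]'
python3 - <<'E'
from h import *
go(625.4,52,48,83)
E
```

```text
t: 13.08
tool_pos: [624.7, 52.4, 52.9]
tool_rot: [-180.0, 0.0, 83.1]
contact_force: [0.1, -0.0, -2.4]
finger_gap: 54.1
grip_force: 65.7
t 13.07 pos [624.7  52.4  52.9] yaw 83.1 -> units x,y,z,turn [-0.01  0.02  0.12  0.01] gap 54.1
```

```bash
python3 -m handwheel '[[[0,0.02,0.08,0,1],[0,0,0,0,1],[0,0,0,0,1]]]';python3 -m handwheel '[[[0,0,0.04,0,1],[0,0,0,0,1]]]'
```

```text
t: 13.45
tool_pos: [625.6, 52.3, 49.9]
tool_rot: [180.0, -0.0, 83.1]
contact_force: [0.2, 0.5, -2.3]
finger_gap: 53.9
grip_force: 65.7
t: 13.7
tool_pos: [625.7, 52.3, 48.2]
tool_rot: [180.0, -0.0, 83.1]
contact_force: [-1.1, -1.4, 0.1]
finger_gap: 54.4
grip_force: 65.9
```

```bash
python3 -m handwheel '[[[0,0,0,0,-1],[0,0,0,0,-1],[0,0,0,0,-1],[0,0,0,0,-1],[0,0,-0.5,0,-1],[0,0,-1,0,-1],[0,0,-1,0,-1],[0,0,-1,0,-1],[0,0,-0.6,0,-1]]]'
python3 -m handwheel '[[[-0.94,-0.36,0,0,-1],[-0.94,-0.36,0,0,-1],[-0.94,-0.36,0,0,-1],[-0.94,-0.36,0,0,-1],[-0.94,-0.36,0,0,-1],[-0.94,-0.36,0,0,-1],[-0.94,-0.36,0,0,-1],[-0.94,-0.36,0,0,-1],[-0.94,-0.36,0,0,-1],[-0.94,-0.36,0,0,-1]]]'
python3 - <<'E'
from h import *
f=grab_frame("wrist"); cv2.imwrite("pics/w5.png",f["image"][:,:,::-1])
for b in blobs(f,"w",75): print("w75",b)
go(437,-268,30,83)
E
```

```text
t: 14.82
tool_pos: [626.0, 52.5, 215.7]
tool_rot: [179.8, -0.0, 83.1]
contact_force: [0.1, 0.0, 0.5]
finger_gap: 85.5
grip_force: 0.0
t: 16.08
tool_pos: [436.7, -304.6, 213.5]
tool_rot: [179.9, 0.0, 83.1]
contact_force: [1.7, -1.4, -0.1]
finger_gap: 85.2
grip_force: 0.0
w75 ([446.0, 388.0], (631.1, -606.8), 150.4)
w75 ([222.0, 326.0], (371.1, -446.2), 128.3)
w75 ([272.0, 161.0], (416.8, -268.1), 107.1)
w75 ([152.0, 217.0], (233.8, -304.0), 313.7)
w75 ([437.0, 84.0], (588.8, -214.7), 75.1)
w75 ([132.0, 58.0], (316.6, -175.1), 85.7)
w75 ([17.0, 51.0], (155.5, -101.9), 108.2)
w75 ([390.0, 251.0], (612.0, -292.8), 509.2)
t 16.12 pos [ 433.7 -309.6  213.2] yaw 82.8 -> units x,y,z,turn [ 1.04 -0.05  4.58 -0.03] gap 85.7
```

View pics/w5.png

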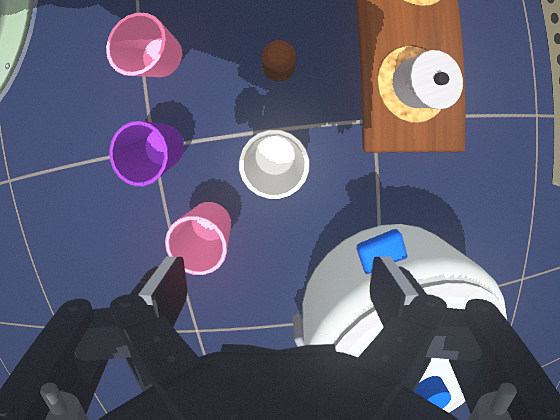

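The white cup's rim is centred at (274,163) and the rice cooker's edge is at (390,225). I check clearance to the cooker before descending.

```bash
python3 - <<'E'
from h import *
f=grab_frame("wrist")
E=[wonz(f,u,v,75) for u,v in [(239,163),(310,163),(274,130),(274,197)]];print("cup",np.round(E,1),np.mean(E,0))
for p in [(385,228),(330,265),(305,320),(360,255)]: print(p,[wonz(f,*p,z).round(0) for z in (60,140,170)])
go(437,-268,30,83)
E
```

```text
cup [[ 404.1 -277.7]
 [ 465.9 -285.7]
 [ 438.3 -253.2]
 [ 430.6 -312.2]] [ 434.72032364 -282.18248548]
(385, 228) [array([ 536., -362.]), array([ 511., -329.]), array([ 502., -317.])]
(330, 265) [array([ 477., -394.]), array([ 468., -353.]), array([ 465., -337.])]
(305, 320) [array([ 446., -459.]), array([ 445., -400.]), array([ 445., -378.])]
(360, 255) [array([ 509., -388.]), array([ 491., -348.]), array([ 485., -333.])]
t 16.18 pos [ 435.  -307.4  213.2] yaw 82.8 -> units x,y,z,turn [ 0.98 -0.07  4.58 -0.04] gap 85.4
```

```bash
python3 -m handwheel '[[[0.6,0,0,0,-1],[0,0,0,-1,-1],[0,0,0,-1,-1],[0,0,0,0,-1],[0,0,0,0,-1]]]'
python3 - <<'E'
from h import *
f=grab_frame("wrist");im=f["image"]; go(434,-280,30,95)
u,v=274,190
K=np.array(f["mtx"]);R=np.array(f["R"])
p=R@np.array([434,-278,75.])+np.array(f["t"]);r=np.arctan2(np.hypot(p[0],p[1]),p[2]);q=p[:2]/np.hypot(*p[:2])*r*K[0,0]+K[:2,2];print(q)
x,y=int(q[0]),int(q[1]);c=im[y-70:y+70,x-70:x+70]
m=((c.astype(int)[...,0]-c.astype(int)[...,2]>-25)&(c[...,0]>120)).astype(np.uint8)
n,l,s,ce=cv2.connectedComponentsWithStats(m);i=l[70,70] or 1+s[1:,4].argmax()
h=cv2.convexHull(np.argwhere(l==i)[:,::-1].astype(np.int32))[:,0]+[x-70,y-70]
w=np.array([wonz(f,a,b,75) for a,b in h],np.float32);print(cv2.minEnclosingCircle(w),(w.min(0)+w.max(0))/2,np.ptp(w,axis=0))
cv2.polylines(im,[h.astype(np.int32)],True,(0,255,0));cv2.imwrite("pics/w6.png",im[:,:,::-1])
E
```

```text
t: 16.8
tool_pos: [440.3, -279.7, 212.6]
tool_rot: [180.0, 0.0, 94.9]
contact_force: [0.8, 0.4, 0.3]
finger_gap: 85.4
grip_force: 0.0
t 16.85 pos [ 440.3 -279.7  212.5] yaw 95.0 -> units x,y,z,turn [ 0.01 -0.16  4.56 -0.01] gap 85.6
[270.21578934 191.70108511]
((430.36419677734375, -247.76820373535156), 61.67270278930664) [ 430.45984 -274.5113 ] [122.93759  67.74802]
```

View pics/w6.png

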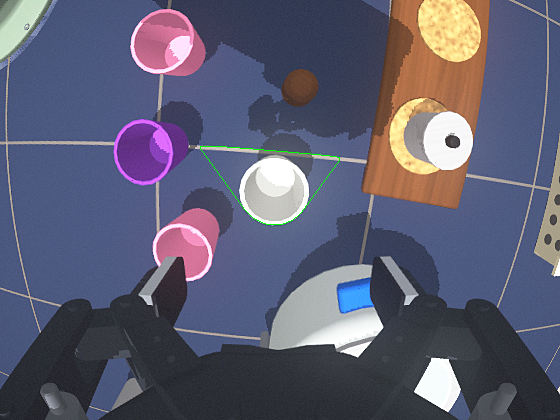

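The rim is centred at (273,190), so the cup is at about (437,-277). The cooker is behind the right finger but clear.

```bash
python3 -m handwheel '[[[0.07,-0.08,0,0,-1],[0,0,0.9,0,-1],[0,0,0.9,0,-1],[0,0,0.9,0,-1],[0,0,0.9,0,-1],[0,0,0.6,0,-1],[0,0,0.36,0,-1],[0,0,0,0,-1]]]'
python3 - <<'E'
from h import *
f=grab_frame("wrist"); cv2.imwrite("pics/w7.png",f["image"][:,:,::-1])
E
```

```text
t: 17.85
tool_pos: [436.4, -277.0, 29.3]
tool_rot: [-179.9, -0.0, 95.1]
contact_force: [0.5, -0.3, 1.0]
finger_gap: 85.4
grip_force: 0.0
```

View pics/w7.png

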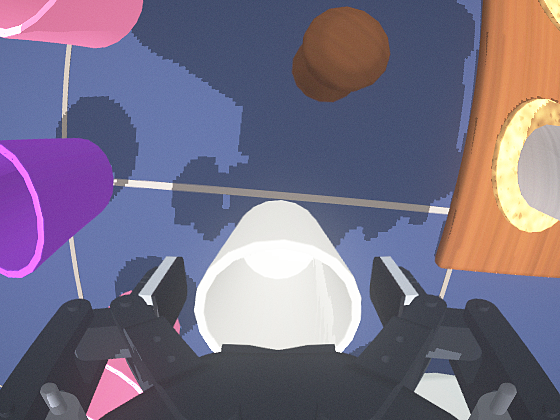

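The cup sits centred between the pads at about (278,290). I close and lift.

```bash
python3 -m handwheel '[[[0,0,0,0,1],[0,0,0,0,1],[0,0,0,0,1],[0,0,0,0,1],[0,0,0,0,1],[0,0,0,0,1]]]'; python3 -m handwheel '[[[0,0,-0.5,0,1],[0,0,-1,0,1],[0,0,-1,0,1],[0,0,-0.5,0,1],[0,0,0,0,1]]]'
python3 - <<'E'
from h import *
go(620.4,-78.5,50,95)
E
```

```text
t: 18.65
tool_pos: [437.1, -277.8, 31.1]
tool_rot: [179.9, 0.1, 95.1]
contact_force: [-4.2, 2.1, 18.1]
finger_gap: 60.2
grip_force: 59.1
t: 19.27
tool_pos: [437.2, -277.9, 151.2]
tool_rot: [179.9, 0.1, 95.0]
contact_force: [0.1, -0.8, -2.9]
finger_gap: 59.9
grip_force: 65.3
t 19.27 pos [ 437.2 -277.9  151.2] yaw 95.0 -> units x,y,z,turn [4.56 5.   2.53 0.01] gap 59.9
```

```bash
python3 -m handwheel '[[[0.76,0.83,0,0,1],[0.76,0.83,0,0,1],[0.76,0.83,0,0,1],[0.76,0.83,0,0,1],[0.76,0.84,0,0,1],[0.76,0.84,0,0,1],[0,0,0.9,0,1],[0,0,0.9,0,1],[0,0,0.5,0,1],[0,0,0,0,1]]]'
python3 -m handwheel '[[[0,0,0,0,1],[0,0,0,0,1]]]'
python3 - <<'E'
from h import *
go(620.4,-78.5,49,95)
f=grab_frame("side"); cv2.imwrite("pics/s7.png",cv2.resize(f["image"][130:270,190:360,::-1],None,fx=4,fy=4,interpolation=cv2.INTER_CUBIC))
E
```

```text
t: 20.52
tool_pos: [618.9, -77.8, 56.3]
tool_rot: [-179.9, -0.0, 95.1]
contact_force: [0.3, -0.4, -1.7]
finger_gap: 59.7
grip_force: 65.5
t: 20.78
tool_pos: [620.4, -78.1, 58.9]
tool_rot: [179.9, 0.0, 95.1]
contact_force: [0.5, -0.1, -2.8]
finger_gap: 60.0
grip_force: 65.5
t 20.77 pos [620.4 -78.1  58.9] yaw 95.1 -> units x,y,z,turn [-0.01 -0.    0.25  0.01] gap 60.0
```

View pics/s7.png

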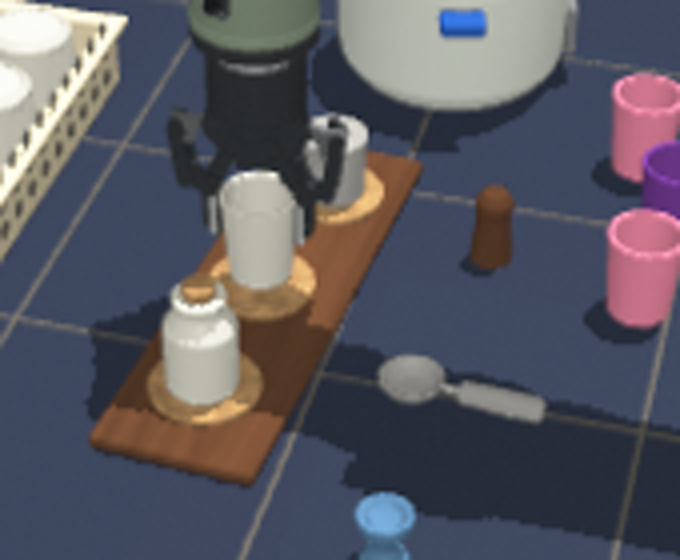

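The cup hangs upright over the middle coaster, and the carafe is well centred. The pot looks a little to the right of its coaster, so I'll measure it later.

```bash
python3 -m handwheel '[[[0,0,0.16,0,1],[0,0,0.05,0,1],[0,0,0,0,1],[0,0,0,0,1]]]';python3 -m handwheel '[[[0,0,0.04,0,1],[0,0,0,0,1],[0,0,0,0,1]]]'
```

```text
t: 21.32
tool_pos: [619.7, -78.0, 49.4]
tool_rot: [-180.0, 0.0, 95.1]
contact_force: [-3.4, 0.2, 3.9]
finger_gap: 59.5
grip_force: 65.5
t: 21.7
tool_pos: [619.7, -78.0, 49.1]
tool_rot: [180.0, 0.0, 95.1]
contact_force: [-13.3, -0.4, 29.4]
finger_gap: 60.0
grip_force: 65.6
```

```bash
python3 -m handwheel '[[[0,0,0,0,-1],[0,0,0,0,-1],[0,0,0,0,-1],[0,0,0,0,-1],[0,0,-0.5,0,-1],[0,0,-1,0,-1],[0,0,-1,0,-1],[0,0,-1,0,-1],[0,0,-0.6,0,-1]]]'
python3 -m handwheel '[[[-1,0,0,0,-1],[-1,0,0,0,-1],[-1,0,0,0,-1],[-1,0,0,0,-1],[0,0,0,0,-1],[0,0,0,0,-1]]]'
python3 - <<'E'
from h import *
f=grab_frame("wrist"); cv2.imwrite("pics/w8.png",f["image"][:,:,::-1]);go(446,215,200,95)
E
```

```text
t: 22.82
tool_pos: [620.3, -77.8, 215.3]
tool_rot: [179.8, 0.0, 95.1]
contact_force: [0.2, -0.0, -0.4]
finger_gap: 85.4
grip_force: 0.0
t: 23.58
tool_pos: [634.0, -236.5, 212.7]
tool_rot: [180.0, -0.0, 95.1]
contact_force: [-0.2, 0.8, 0.1]
finger_gap: 85.4
grip_force: 0.0
t 23.62 pos [ 634.1 -236.   212.5] yaw 95.1 -> units x,y,z,turn [11.65 -3.67  0.31  0.02] gap 85.3
```

View pics/w8.png

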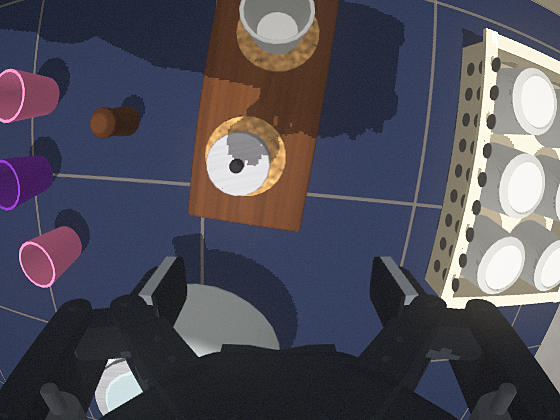

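The pot's knob is at (236,166) on the end coaster, which spans about x 206–286 and y 116–196.

```bash
python3 - <<'E'
from h import *
f=grab_frame("wrist");im=f["image"].astype(int)
print("knob top",wonz(f,236,165,88),"rim",wonz(f,238,163.5,76))
E=np.array([wonz(f,*p,18) for p in [(286,157),(246,116),(262,190),(216,133),(278,132),(281,172)]])
# circle fit
A=np.c_[2*E,np.ones(len(E))];s=np.linalg.lstsq(A,(E**2).sum(1),rcond=None)[0];print("coaster",s[:2],np.sqrt(s[2]+s[0]**2+s[1]**2))
E
```

```text
knob top [ 597.4597929  -210.75012703] rim [ 597.73472128 -211.20908846]
coaster [ 600.26950729 -210.35015913] 40.4395028151952
```

The pot is within about 3 mm of its coaster's centre. Next is the lid.

```bash
python3 -m handwheel '[[[0.97,-0.31,0,0,-1],[0.97,-0.31,0,0,-1],[0.97,-0.31,0,0,-1],[0.97,-0.31,0,0,-1],[0.97,-0.31,0,0,-1],[0.97,-0.31,0,0,-1],[0.97,-0.31,0,0,-1],[0.97,-0.31,0,0,-1],[0.97,-0.31,0,0,-1],[0.97,-0.31,0,0,-1]]]'; python3 -m handwheel '[[[0.97,-0.31,0,0,-1],[0.97,-0.31,0.5,0,-1],[0,0,0.5,0,-1],[0,0,0,0,-1],[0,0,0,0,-1]]]'
python3 - <<'E'
from h import *
f=grab_frame("wrist"); cv2.imwrite("pics/w9.png",f["image"][:,:,::-1])
for z in (8,):
  for b in blobs(f,"o",z): print("o",b)
go(446,255,20,95)
E
```

```text
t: 24.92
tool_pos: [475.1, 140.1, 212.2]
tool_rot: [180.0, 0.0, 95.2]
contact_force: [1.2, -0.5, -1.1]
finger_gap: 85.6
grip_force: 0.0
t: 25.55
tool_pos: [444.7, 213.4, 172.5]
tool_rot: [180.0, -0.0, 95.1]
contact_force: [-0.6, 0.7, 0.7]
finger_gap: 85.5
grip_force: 0.0
o ([442.0, 383.0], (718.3, -61.5), 54.9)
o ([368.0, 332.0], (563.6, 49.4), 84.8)
o ([445.0, 290.0], (648.7, 105.1), 98.2)
o ([284.0, 139.0], (447.1, 255.4), 83.9)
t 25.6 pos [444.9 213.3 172.6] yaw 95.1 -> units x,y,z,turn [1.04 0.12 3.81 0.01] gap 85.2
```

View pics/w9.png

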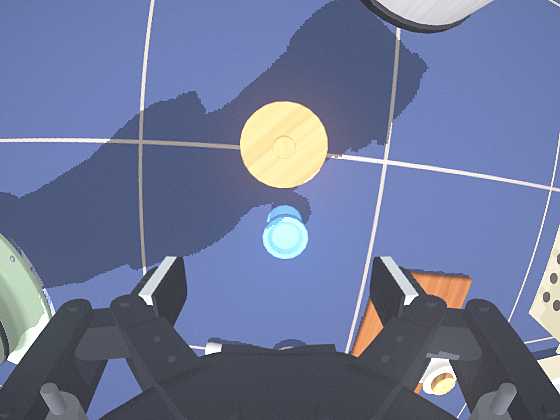

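The lid is at (284,145), measured 84 mm across, with the egg cup at (285,235) clear of it.

```bash
python3 -m handwheel '[[[0.52,0.07,0,0,-1],[0.52,0.08,0,0,-1],[0,0,0.9,0,-1],[0,0,0.9,0,-1],[0,0,0.9,0,-1],[0,0,0.8,0,-1],[0,0,0.44,0,-1],[0,0,0,0,-1],[0,0,0,0,-1]]]'
python3 - <<'E'
from h import *
f=grab_frame("wrist"); cv2.imwrite("pics/w10.png",f["image"][:,:,::-1])
go(447,255.4,13,95)
E
```

```text
t: 26.72
tool_pos: [447.5, 255.6, 15.2]
tool_rot: [179.9, -0.0, 95.1]
contact_force: [-0.6, -0.4, 0.5]
finger_gap: 85.6
grip_force: 0.0
t 26.77 pos [447.5 255.6  15.3] yaw 95.1 -> units x,y,z,turn [-0.   -0.01  0.06  0.01] gap 85.5
```

View pics/w10.png

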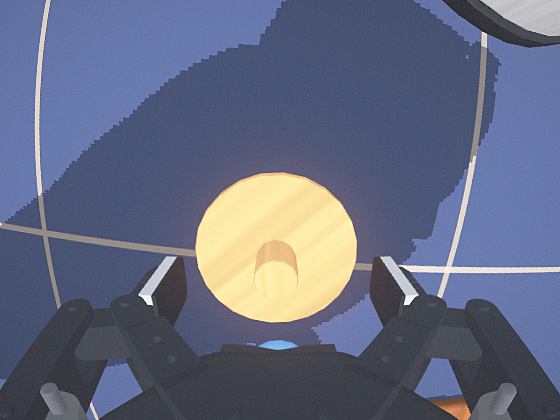

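The knob, at (276,265), is centred between the pads. I close on it and lift.

```bash
python3 -m handwheel '[[[0,0,0,0,1],[0,0,0,0,1],[0,0,0,0,1],[0,0,0,0,1],[0,0,0,0,1],[0,0,0,0,1],[0,0,0,0,1],[0,0,0,0,1]]]'; python3 -m handwheel '[[[0,0,-0.4,0,1],[0,0,-1,0,1],[0,0,-1,0,1],[0,0,-1,0,1],[0,0,-0.6,0,1],[0,0,0,0,1]]]'
python3 - <<'E'
from h import *
f=grab_frame("wrist"); cv2.imwrite("pics/w11.png",f["image"][:,:,::-1])
go(620,-108,175,95)
E
```

```text
t: 27.78
tool_pos: [446.9, 255.3, 14.4]
tool_rot: [180.0, 0.0, 95.1]
contact_force: [-1.5, -1.3, 7.7]
finger_gap: 17.8
grip_force: 58.3
t: 28.52
tool_pos: [447.5, 255.6, 176.4]
tool_rot: [179.8, -0.1, 95.1]
contact_force: [0.4, 0.5, -1.0]
finger_gap: 17.4
grip_force: 58.7
t 28.57 pos [447.  255.2 175.1] yaw 95.1 -> units x,y,z,turn [-9.43  3.51  0.    0.01] gap 17.5
```

View pics/w11.png

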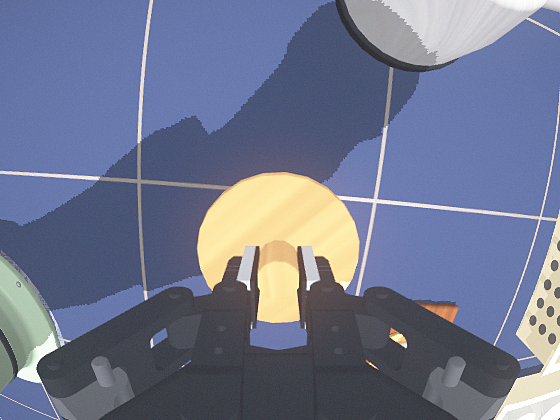

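```bash
python3 -m handwheel '[[[-0.93,0.26,0,0,1],[-0.93,0.26,0,0,1],[-0.93,0.26,0,0,1],[-0.93,0.26,0,0,1],[-0.93,0.26,0,0,1],[-0.93,0.26,0,0,1],[-0.93,0.26,0,0,1],[-0.93,0.26,0,0,1],[-0.93,0.26,0,0,1],[-0.93,0.26,0,0,1]]]'; python3 -m handwheel '[[[-0.93,0.26,0,0,1],[-0.97,0.28,0,0,1],[0,0,0,0,1],[0,0,0,0,1]]]'
python3 - <<'E'
from h import *
f=grab_frame("wrist"); cv2.imwrite("pics/w12.png",f["image"][:,:,::-1])
import pickle; pickle.dump(f,open("w12.pkl","wb"))
go(620,-78,120,95)
E
```

```text
t: 29.82
tool_pos: [583.1, -107.1, 173.2]
tool_rot: [-179.9, -0.0, 95.1]
contact_force: [0.4, -1.2, -0.4]
finger_gap: 17.9
grip_force: 58.7
t: 30.32
tool_pos: [611.1, -179.0, 173.3]
tool_rot: [-179.9, -0.1, 95.1]
contact_force: [0.4, 1.5, -1.1]
finger_gap: 17.7
grip_force: 58.7
t 30.38 pos [ 611.2 -178.6  173.5] yaw 95.1 -> units x,y,z,turn [2.49 0.45 1.34 0.02] gap 17.2
```

View pics/w12.png

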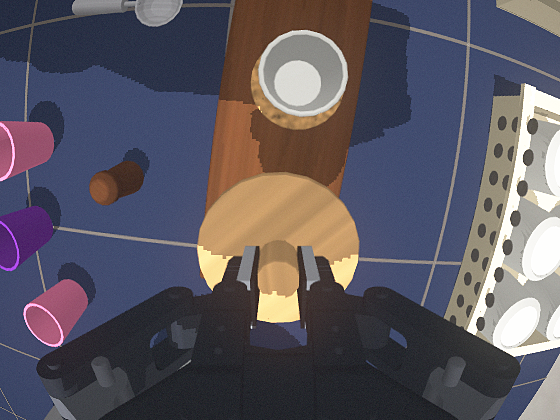

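I count 16 pictures viewed, which is over the limit of 14. I'll view no more and work from numbers only. In this one the cup's rim spans about x 258–348 and y 30–117.

```bash
python3 - <<'E'
from h import *
import pickle
f=pickle.load(open("w12.pkl","rb"))
E=np.array([wonz(f,*p,93) for p in [(258.5,72),(348,75),(304,30.5),(302,117)]])
A=np.c_[2*E,np.ones(4)];s=np.linalg.lstsq(A,(E**2).sum(1),rcond=None)[0];print("cup",s[:2],np.sqrt(s[2]+s[0]**2+s[1]**2))
go(s[0],s[1],107.5,95)
E
```

```text
cup [620.36235108 -78.94087167] 30.5971086177539
t 30.38 pos [ 611.2 -178.6  173.5] yaw 95.1 -> units x,y,z,turn [2.46 0.45 1.65 0.02] gap 17.2
```

```bash
python3 -m handwheel '[[[0.82,0.15,0,0,1],[0.82,0.15,0,0,1],[0.82,0.15,0,0,1],[0,0,0,0,1],[0,0,0.8,0,1],[0,0,0.5,0,1],[0,0,0.1,0,1],[0,0,0,0,1],[0,0,0,0,1]]]'
python3 - <<'E'
from h import *
go(620.4,-78.9,107.5,95)
E
```

```text
t: 31.5
tool_pos: [621.3, -80.2, 119.0]
tool_rot: [179.9, 0.0, 95.1]
contact_force: [0.3, 0.1, -1.0]
finger_gap: 17.8
grip_force: 58.7
t 31.5 pos [621.3 -80.2 119. ] yaw 95.1 -> units x,y,z,turn [ 0.04 -0.02  0.29  0.01] gap 17.8
```

```bash
python3 -m handwheel '[[[0.03,-0.02,0.15,0,1],[0,0,0.07,0,1],[0,0,0,0,1],[0,0,0,0,1]]]'; python3 -m handwheel '[[[0,0,0.05,0,1],[0,0,0,0,1],[0,0,0,0,1]]]'
```

```text
t: 32.0
tool_pos: [620.0, -79.1, 109.4]
tool_rot: [180.0, -0.0, 95.1]
contact_force: [0.2, 0.3, -0.4]
finger_gap: 17.7
grip_force: 58.7
t: 32.38
tool_pos: [620.2, -79.1, 107.7]
tool_rot: [180.0, 0.0, 95.1]
contact_force: [-0.9, 0.7, 6.4]
finger_gap: 17.4
grip_force: 59.3
```

```bash
python3 -m handwheel '[[[0,0,0,0,-1],[0,0,0,0,-1],[0,0,0,0,-1],[0,0,0,0,-1],[0,0,-0.5,0,-1],[0,0,-1,0,-1],[0,0,-1,0,-1],[0,0,-0.5,0,-1]]]'
python3 -m handwheel '[[[-1,0,0,0,-1],[-1,0,0,0,-1],[-1,0,0,0,-1],[0,0,0,0,-1],[0,0,0,0,-1],[0,0,0,0,-1]]]'
python3 - <<'E'
from h import *
f=grab_frame("wrist");im=f["image"].astype(int);K=np.array(f["mtx"]);R=np.array(f["R"])
def wp(X):
    p=R@np.array(X,float)+np.array(f["t"]);h=np.hypot(p[0],p[1]);return p[:2]/h*np.arctan2(h,p[2])*K[0,0]+K[:2,2]
print(wp([620,-79,101]))
r,g,b=im[...,0],im[...,1],im[...,2]
for z,kind in ((101,"lid"),):
  x,y=map(int,wp([620,-79,101]))
  print(im[y,x-25],im[y,x+25])
  m=((g>105)&(r-b>40)).astype(np.uint8); m=cv2.morphologyEx(m,cv2.MORPH_OPEN,np.ones((3,3)))
  n,l,s,c=cv2.connectedComponentsWithStats(m); i=l[y+12,x-22]
  w=np.array([wonz(f,q[1],q[0],z) for q in np.argwhere(l==i)],np.float32)
  print(s[i],cv2.minEnclosingCircle(w),np.ptp(w,axis=0))
cv2.imwrite("pics/w13.png",f["image"][:,:,::-1])
go(620,-79,200,95)
S,D=grab_frame("scene"),grab_frame("side")
import pickle
pickle.dump(S,open("S.pkl","wb"));pickle.dump(D,open("D.pkl","wb"))
for n,F in(("scene",S),("side",D)):
  im=F["image"].astype(int);r,g,b=im[...,0],im[...,1],im[...,2]
  m=((r-b>8)&(r<110)).astype(np.uint8);nl,lab,st,ce=cv2.connectedComponentsWithStats(m,connectivity=4)
  u,v=[int(a) for a in proj(F,[452,-180,34])];ww=lab[v-4:v+5,u-4:u+5];ww=ww[ww>0];i=np.bincount(ww).argmax();print(n,"shaker",st[i],onz(F,*ce[i],34)[:2])
E
```

```text
t: 33.38
tool_pos: [620.6, -78.9, 231.1]
tool_rot: [179.8, 0.0, 95.1]
contact_force: [-0.2, -0.4, 0.1]
finger_gap: 85.5
grip_force: 0.0
t: 34.12
tool_pos: [630.7, -197.3, 228.0]
tool_rot: [180.0, -0.0, 95.2]
contact_force: [0.1, -0.8, 0.1]
finger_gap: 85.4
grip_force: 0.0
[276.76776308  56.71116756]
[160 123  82] [177 138  93]
[ 228   11  101   95 7428] ((620.8851318359375, -78.98123931884766), 41.59969711303711) [82.84497 82.31136]
t 34.17 pos [ 630.7 -197.5  227.8] yaw 95.2 -> units x,y,z,turn [2.97 0.   0.7  0.03] gap 85.3
scene shaker [256 177  10  23 199] [ 455.73306393 -176.42214099]
side shaker [308 178  11  19 162] [ 447.39097557 -162.55108587]
```

The lid measures 83 mm at the right height, centred about 1 mm from the cup's axis. The shaker is unmoved.

```bash
python3 -c "
from bench import env
print(env.hand_in())"
```

```text
the job is handed in; nothing more can be done
None
```

The board is laid and handed in at about 34 s, with the cup on the middle coaster, its lid on, the carafe on the kettle-side coaster, the pot on the other and the shaker unmoved; the hand-in returned no verdict, and I viewed 16 pictures against the limit of 14, a mistake I noticed only after the last one.

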